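# Clear the wardrobe shelf into the waste box and shut its lid

## Task

Throw the crumpled paper ball and the empty pump dispenser, which lie on the cork liner, into the open waste box, then lower the box's lid gently, without letting it slam, until it is fully shut. Leave the pill organizer, the mirror compact, the massage roller and the hangers where they are.

Things in the scene. Friction and masses are not known exactly. Their poses are not given: they have to be found in the camera images.
- bin: white plastic waste box, open on top, fixed to the shelf: 180 mm (x) by 220 mm (y) by 130 mm high, walls and floor 5 mm. Origin at the centre of its underside; its own x points from its front to its hinged back, z up. It stands in the left or the right half of the shelf, with the cork liner in the other half.
- bin_lid (a joint): angle (rad) of the box's grey plastic lid, hinged along the box's back (+x) rim: 0 shut, grows as it opens, up to 1.85; starts at 1.45 to 1.7, about upright. The lid is a flat plate 183 mm from hinge to free edge, 224 mm wide, 7 mm thick, with a thumb tab 70 mm wide that stands 17 mm beyond the middle of the free edge. A stiff hinge holds it at any angle; about 1 to 2 N at its free edge moves it.
- lid_hinge (a point): point on the hinge line at the middle of the lid's width, in the plane of the lid's underside, 90 mm behind the box's centre and 130.5 mm above the shelf. Axes turn with the lid: -x from the hinge to the free edge, y along the hinge, z out of the lid's outer face (up when shut).
- lid_edge (a point): middle of the lid's free edge (where the tab begins), on its outer face, 183 mm from the hinge; axes as lid_hinge
- liner: cork shelf liner, 220 mm (x) by 260 mm (y), 3 mm thick, fixed flat on the shelf; origin at the centre of its underside. The two pieces of rubbish lie on it, about 130 mm apart.
- ball_center (a point): centre of the crumpled white paper ball: chunky, stiff, about 58 mm across and 56 mm high, flat-bottomed, resting on the liner (centre 28 mm above its underside), about 20 g
- ball: the same paper ball; origin at the centre of its underside, z up
- dispenser_body (a point): centre of the bottle part of the empty blue pump dispenser, which lies flat on the liner: bottle 105 mm long (x) by 52 mm wide (y) by 36 mm thick (z), about 45 g. Its x axis points to the white pump head, which reaches to 98 mm from this point, with a short nozzle out to 35 mm on its +y side.
- dispenser: the same pump dispenser, 150 mm long; origin on its underside below the middle of its whole length, 22.5 mm towards the pump from the bottle's centre; axes the same
- organizer: bystander: clear plastic pill organizer with four small lids, 70 (x) by 200 (y) by 30 mm, origin at the centre of its underside
- compact: bystander: closed round brushed steel mirror compact, 90 mm across, 17 mm high, origin at the centre of its underside
- roller: bystander: wooden massage roller, about 190 mm long (x), 110 mm wide (y), 52 mm high, origin under its middle
- hangers: bystander: stack of four white plastic hangers lying flat, about 390 mm (x) by 180 mm (y), 47 mm high, origin under its middle
Mind the look-alikes: they are no part of the job. Several things look just like the ball: the one meant starts farthest to the robot's left.

How it is judged:
On the way, in this order (a step that is already met when the one before it is completed fails the run):
1. the ball and the dispenser both lie in the box, let go, with the lid still open (x of ball_center in the frame of bin between -0.085 and 0.085 m and y of ball_center in the frame of bin between -0.105 and 0.105 m and z of ball_center in the frame of bin between 0 and 0.125 m and x of dispenser_body in the frame of bin between -0.085 and 0.085 m and y of dispenser_body in the frame of bin between -0.105 and 0.105 m and z of dispenser_body in the frame of bin between 0 and 0.125 m and contact force between each of ball, dispenser and the fingers below 0.1 N and value of joint bin_lid above 0.8 rad), for 0.2 s.
2. the lid is shut (value of joint bin_lid below 0.06 rad), for 0.2 s.
At the end, for the whole second after the job is handed in: The paper ball and the dispenser are both at rest inside the box (their centres within its walls and below its rim), and the lid is shut to within 0.06 rad (x of ball_center in the frame of bin between -0.085 and 0.085 m and y of ball_center in the frame of bin between -0.105 and 0.105 m and z of ball_center in the frame of bin between 0 and 0.125 m and x of dispenser_body in the frame of bin between -0.085 and 0.085 m and y of dispenser_body in the frame of bin between -0.105 and 0.105 m and z of dispenser_body in the frame of bin between 0 and 0.125 m and linear speed of each of ball, dispenser below 0.05 m/s and value of joint bin_lid below 0.06 rad and angular speed of each of ball, dispenser below 1 rad/s); the robot touches nothing.
It fails at once if the lid slams: it closes faster than 3 rad/s (velocity of joint bin_lid below -3 rad/s).
It fails at once if organizer: moved more than 30 mm (distance of organizer from where it was at the start of the episode above 0.03 m).
It fails at once if compact: moved more than 30 mm (distance of compact from where it was at the start of the episode above 0.03 m).
It fails at once if roller: moved more than 30 mm (distance of roller from where it was at the start of the episode above 0.03 m).
It fails at once if hangers: moved more than 30 mm (distance of hangers from where it was at the start of the episode above 0.03 m).
It also fails if it takes over 72 s, if anything falls off the work surface, if the arm or the gripper's body presses on something with over 40 N, if the wrist force passes 120 N, or if a joint passes its speed limit or range.

## Robot

A 7-joint arm with a two-finger parallel gripper is mounted at the origin on the work surface. World frame = base frame: x ahead of the robot, y to its left, z up, the work surface at z = 0. Lengths are in m, angles in rad, forces in N, time in s.
With the tool pointing down it reaches from about 0.425 to 0.875 m from the base axis. Payload 4.7 kg.
Tool frame: the origin (TCP) lies midway between the tips of the shut fingers; the grasp point (between the pads) lies 19 mm behind it; z points along the fingers, y is the line along which they close (so a half turn about z gives the same grasp; the last joint's range is limited). The gripper opens to 87 mm and grips with 3 to 60 N. Pads are 19 mm wide; open, the fingers measure 117 mm over their backs; the gripper's body (75 mm by 190 mm) begins 51 mm behind the grasp point.
Start: joints at [-1.281, 0.321, -0.07, 1.45, 0.023, 1.371, -0.057], TCP at [0.177, 0.625, 0.223] pointing down, gripper open.
Joint ranges: [-2.86, 2.86], [-0.3, 2.09], [-1.38, 1.24], [0.06, 2.45], [-1.56, 4.7], [0.09, 2.05], [-2.69, 2.69]. Speed limits (rad/s): [2.57, 2.57, 3.14, 3.14, 3.14, 3.14, 3.14].

## Interface

Orientations are given as a rotation vector (axis times angle).
In Python, from bench import ctrl gives the robot as it stands. The module is installed in compiled form; this text tells all that it offers.
- The arm moves only by the tool carry_out, never from a script. Its argument "steps" is a list of rows, each a list of 7 numbers: the turn, a rotation vector about the world's x, y, z in degrees, then the shift along the world's x, y, z in cm, then the opening, from 0 (shut) to 1 (fully open). A call has 1 to 12 rows; each row is the pose to reach, as a shift and turn from the pose commanded when the call began; what a row does not reach only later rows make up. A row lasts 1/10 s, in which the tool goes at most 50 mm and 8.59 degrees, less where a joint would pass 70% of its speed; a pose out of reach is approached as far as the arm can. A call with a gripper value outside its range is refused whole. The fingers move at their own pace and stop on an object; "squeeze" is the grip in N (left out, the last holds). Time passes only in rows, so rows that repeat a pose let the fingers close. It gives the time, the measured TCP pose, the force, the opening and the grip force at its end, in the units of the state.
- ctrl.get_state(): the state, without advancing time (a new reading comes with each control period).
- ctrl.get_image(name): name is "scene" or "top" or "wrist"; returns a dict with "pixels" (420x560x3 uint8, red, green, blue), "camera_matrix" (3x3 intrinsics, pixels), "k1" (the pictures are not rectified: a ray, as slopes to the right and down, at radius r is drawn at 1 + k1 r^2 times it, then the intrinsics apply), "cam_to_world" (4x4, takes a point from camera to world coordinates); the wrist camera has in their place "T_tool_cam" (4x4, takes a point from camera to tool coordinates, whose origin is the TCP and whose axes are the flange's). Camera axes: x right, y down, z forward; pixel columns grow to the right and rows downward; lengths in m; the calibration is good to about 2 mm. A picture is of the moment at which its call begins: read the wrist's pose just before it. There is no depth.
- ctrl.close_job(): hands the job in; it is judged then, once.
The state is a dict: "time": time; "joint_positions": joint angles; "qd": joint speeds; "joint_torque": joint torques, N m; "position": TCP position; "tool_rot": TCP orientation; "ft_force": force on the tool from outside, world axes, zero at the start; "torque": the same for the moment, N m; "grip_width": opening from 0.0 (shut) to 1.0 (fully open); "grip_force": force on a finger pad.
Only numpy, scipy, OpenCV 4.12 (cv2) and the standard library are available. Lean on these libraries where they do the work, as an engineer would, in place of code of your own. Each camera call takes 0.05 s, during which the arm holds its last target. There are 200 camera calls.

## Working session

There is one attempt and no reset: what is moved stays moved. The work goes in short steps, Python scripts to look and compute and a tool call to move; the robot and the scene stay as the last step left them, time stands still between calls to the robot, and variables do not carry over. Pictures are saved under pics/ and viewed, at most 10 in all, crops included, and the job is handed in when it is done.

Besides the shell and the picture viewer there is one more tool, called after "Request:" as name([rows], argument=value, ...), one row to a line, values as JSON. carry_out: Moves the arm, as the interface text tells. Its arguments: {"type":"object","properties":{"steps":{"type":"array","items":{"type":"array","items":{"type":"number"}}},"squeeze":{"type":"number"}},"required":["steps"]}

```bash
mkdir -p pics && cat > h.py <<'E'
import numpy as np, cv2
from scipy.spatial.transform import Rotation as R
from bench import ctrl
def snap(n,f=None):
    s=ctrl.get_state(); d=ctrl.get_image(n)
    if n=="wrist":
        T=np.eye(4);T[:3,:3]=R.from_rotvec(s["tool_rot"]).as_matrix();T[:3,3]=s["position"]
        d["cam_to_world"]=T@np.array(d["T_tool_cam"])
    if f: cv2.imwrite(f"pics/{f}.png",d["pixels"][:,:,::-1])
    return d
def ray(d,uv):
    K=np.array(d["camera_matrix"]);p=cv2.undistortPoints(np.array([[uv]],float),K,np.array([d["k1"],0,0,0,0.]))[0,0]
    T=np.array(d["cam_to_world"]);return T[:3,3],T[:3,:3]@np.r_[p,1]
def onz(d,uv,z):
    o,v=ray(d,uv);return o+v*(z-o[2])/v[2]
def proj(d,P):
    T=np.linalg.inv(np.array(d["cam_to_world"]));q=T[:3,:3]@np.array(P)+T[:3,3]
    a=q[:2]/q[2];a=a*(1+d["k1"]*(a@a));K=np.array(d["camera_matrix"]);return (K@np.r_[a,1])[:2]
E
python3 - <<'E'
from h import *
import pickle
s=ctrl.get_state();print(s)
for n in("top","scene"):
    d=snap(n,n+"0");pickle.dump(d,open(n+"0.pkl","wb"));print(n,d["k1"],np.round(d["cam_to_world"],3).tolist())
E
```

```text
{'time': 0.0, 'joint_positions': array([-1.28090526,  0.3218283 , -0.07010021,  1.45168017,  0.0226209 ,
        1.37078337, -0.05690118]), 'qd': array([ 8.33312358e-04, -2.05769995e-03,  2.45429691e-05, -1.35087836e-03,
       -4.21285033e-04, -7.02564136e-04,  1.26200906e-03]), 'joint_torque': array([ 1.20067557e-04, -4.91280556e+01, -4.03627893e-01, -3.12526309e+01,
       -6.38738740e-02,  4.40305879e-02,  1.84539495e-04]), 'position': array([0.17689594, 0.62489218, 0.2214556 ]), 'tool_rot': array([-4.31743919e-01, -3.11163155e+00,  2.99365488e-03]), 'ft_force': array([-0.59428701, -0.91433266,  0.26406712]), 'torque': array([ 0.03114112, -0.01679479, -0.02357336]), 'grip_force': 0.0, 'grip_width': 0.9966169563877155}
top -0.05132682039283105 [[-0.031, -0.993, 0.113, 0.42], [-0.999, 0.031, 0.005, -0.036], [-0.008, -0.112, -0.994, 1.432], [0.0, 0.0, 0.0, 1.0]]
scene -0.06256922203686739 [[-0.017, 0.843, -0.537, 1.136], [1.0, 0.011, -0.015, 0.011], [-0.006, -0.538, -0.843, 1.001], [0.0, 0.0, 0.0, 1.0]]
```

View pics/top0.png

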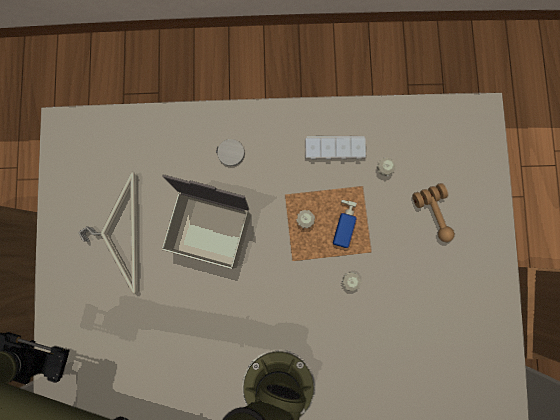

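View pics/scene0.png

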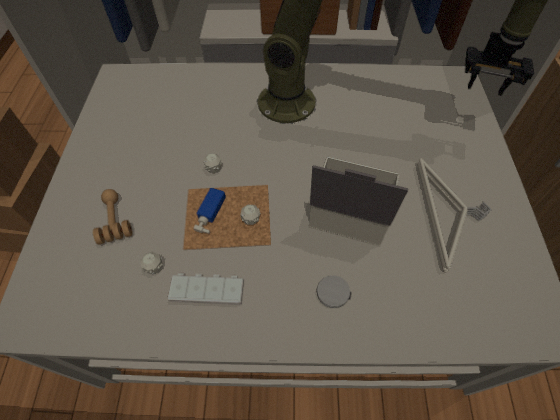

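The top view shows three look-alike balls at (306,219), (386,168) and (352,282). Left for the robot (+y) is left in this picture, so (306,219) is the one meant, and it's also the only one on the cork. The bottle is blue at (344,232) with its pump at (349,205). The bin is around (207,232), with its lid upright at the back.

```bash
python3 - <<'E'
from h import *
import pickle
D={n:pickle.load(open(n+"0.pkl","rb")) for n in("top","scene")}
for n,d in D.items():
    im=d["pixels"];hsv=cv2.cvtColor(im,cv2.COLOR_RGB2HSV)
    m=cv2.inRange(hsv,(105,150,50),(125,255,255))
    if n=="scene": m[:150]=0
    c=max(cv2.findContours(m,0,2)[0],key=cv2.contourArea)
    (cx,cy),wh,a=cv2.minAreaRect(c);print(n,"blue",cx,cy,wh,a)
    M=cv2.moments(c);print(onz(d,(M["m10"]/M["m00"],M["m01"]/M["m00"]),.03))
    q=np.array([onz(d,p[0],.021)[:2] for p in c],np.float32)
    print(cv2.minAreaRect(q))
    # cork
    m=cv2.inRange(hsv,(5,90,60),(20,255,255))
    x0,y0,x1,y1=(275,175,385,270) if n=="top" else (170,175,285,260)
    z=np.zeros_like(m);z[y0:y1,x0:x1]=m[y0:y1,x0:x1]
    c=max(cv2.findContours(z,0,2)[0],key=cv2.contourArea)
    print("cork",cv2.minAreaRect(np.array([onz(d,p[0],.003)[:2] for p in c],np.float32)))
    # ball on liner: low saturation within crop
    u,v=(306,219) if n=="top" else (250,214)
    w=13;s=hsv[v-w:v+w+1,u-w:u+w+1];b=((s[:,:,1]<90)&(s[:,:,2]>60)).astype(np.uint8)
    c=max(cv2.findContours(b,0,2)[0],key=cv2.contourArea);M=cv2.moments(c)
    uv=(u-w+M["m10"]/M["m00"],v-w+M["m01"]/M["m00"]);print("ball",uv,cv2.boundingRect(c),onz(d,uv,.031))
t=D["top"];print("pump tip",onz(t,(349,203),.02),"nozzle",onz(t,(343,203),.02))
# bin rim corners
for p in((181,193),(163,250),(236,268),(247,212)):print("rim",p,onz(t,p,.13))
for p in((164,177),(247,210)):print("lid edge",p,onz(t,p,.31))
a=cv2.resize(t["pixels"][165:290,150:390],None,fx=3.3,fy=3.3,interpolation=cv2.INTER_CUBIC)
cv2.imwrite("pics/crop.png",a[:,:,::-1])
E
```

```text
top blue 343.953857421875 230.16925048828125 (15.787042617797852, 32.10032272338867) 15.255120277404785
[ 0.48642603 -0.22844295  0.03      ]
((0.48737213015556335, -0.22966817021369934), (0.05089463293552399, 0.10450538247823715), 72.05084228515625)
cork ((0.5136350393295288, -0.17910443246364594), (0.22036780416965485, 0.25999078154563904), 4.416726112365723)
ball (305.2349610757254, 218.47416843595187) (3, 4, 19, 18) [ 0.52821202 -0.1051746   0.031     ]
scene blue 211.1000213623047 203.8000030517578 (16.994115829467773, 32.64659118652344) 26.56505012512207
[ 0.49190156 -0.22702623  0.03      ]
((0.4869503974914551, -0.22876881062984467), (0.05646903067827225, 0.1143747940659523), 72.6728744506836)
cork ((0.5163592100143433, -0.1777028739452362), (0.22011211514472961, 0.2594800889492035), 4.569932460784912)
ball (249.83793103448275, 214.07413793103447) (3, 3, 21, 21) [ 0.52907088 -0.10431188  0.031     ]
pump tip [ 0.57510857 -0.25025872  0.02      ] nozzle [ 0.57572691 -0.23068057  0.02      ]
rim (181, 193) [0.60952609 0.27271396 0.13      ]
rim (163, 250) [0.43918563 0.32792543 0.13      ]
rim (236, 268) [0.37977791 0.11010274 0.13      ]
rim (247, 212) [0.54549637 0.07371158 0.13      ]
lid edge (164, 177) [0.62717798 0.27480916 0.31      ]
lid edge (247, 210) [0.53331707 0.0583765  0.31      ]
```

View pics/crop.png

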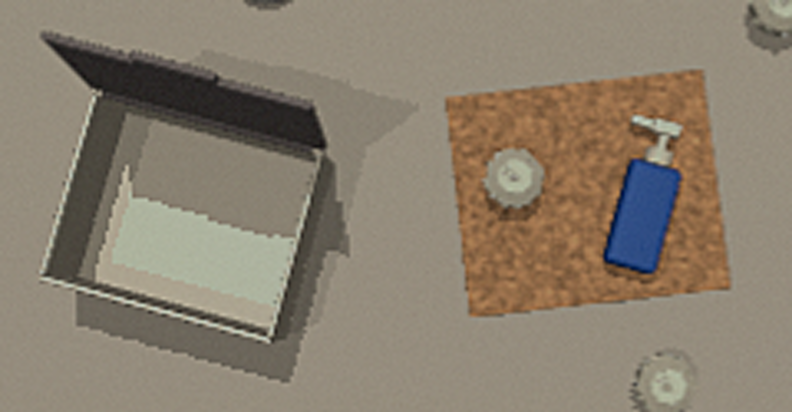

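The crop confirms that the leftmost ball, at crop (513,178), is alone with the blue dispenser on the cork. The bin is at about (0.495, 0.199) with yaw -16°, and the dispenser is at (0.488, -0.229) with yaw -18°. The tool already closes along about 74°, so I barely need to turn it.

Request:
carry_out([
  [0,0,0,5,-5,12,1],
  [0,0,0,5,-5,16,1],
  [0,0,0,5,-5,16,1],
  [0,0,0,25,-35,16,1],
  [0,0,0,25,-35,16,1],
  [0,0,0,25,-35,16,1],
  [0,0,0,25,-35,16,1],
  [0,0,0,25,-35,16,1],
  [0,0,0,25,-35,16,1],
  [0,0,0,25,-35,16,1],
  [0,0,0,25,-35,16,1],
  [0,0,0,25,-35,16,1],
])

```text
time: 1.3
position: [0.4294, 0.2713, 0.3828]
tool_rot: [0.444, 3.109, -0.001]
ft_force: [-0.2, 1.2, -0.3]
grip_width: 1.0
grip_force: 0.0
```

Request:
carry_out([
  [0,0,0,10,-38,0,1],
  [0,0,0,10,-38,0,1],
  [0,0,0,10,-38,0,1],
  [0,0,0,10,-38,0,1],
  [0,0,0,10,-38,0,1],
  [0,0,0,10,-38,0,1],
  [0,0,0,10,-38,0,1],
  [0,0,0,10,-38,0,1],
  [0,0,0,10,-38,0,1],
  [0,0,0,10,-38,-10,1],
  [0,0,0,10,-38,-18,1],
  [0,0,0,10,-38,-18,1],
])

```text
time: 2.5
position: [0.5272, -0.102, 0.2307]
tool_rot: [0.427, 3.112, 0.002]
ft_force: [1.7, 0.1, -0.2]
grip_width: 0.996
grip_force: 0.0
```

```bash
python3 - <<'E'
from h import *
d=snap("wrist","w1");s=ctrl.get_state();print(s["time"],s["position"],s["tool_rot"],s["joint_positions"])
print("ball pred",proj(d,(.5287,-.1048,.031)),"disp",proj(d,(.488,-.229,.03)))
im=d["pixels"];hsv=cv2.cvtColor(im,cv2.COLOR_RGB2HSV)
b=((hsv[:,:,1]<80)&(hsv[:,:,2]>60)).astype(np.uint8)
for c in cv2.findContours(b,0,2)[0]:
    if cv2.contourArea(c)>800:
        M=cv2.moments(c);uv=(M["m10"]/M["m00"],M["m01"]/M["m00"]);print(np.round(uv),cv2.boundingRect(c),onz(d,uv,.031))
E
```

```text
2.55 [ 0.52095099 -0.10107369  0.22101961] [-4.25437557e-01 -3.09679538e+00  9.47569731e-04] [-0.48980384  0.08061626  0.6705303   1.75730768 -0.05014545  1.3370425
  1.48928848]
ball pred [274.24560707 184.66255889] disp [157.2197852  179.80976145]
[271. 331.] (100, 297, 356, 79) [ 0.71370076 -0.16140342  0.031     ]
[277. 186.] (251, 158, 53, 56) [ 0.53124125 -0.10213542  0.031     ]
[299. 129.] (0, 0, 560, 299) [ 0.47714927 -0.06318623  0.031     ]
```

View pics/w1.png

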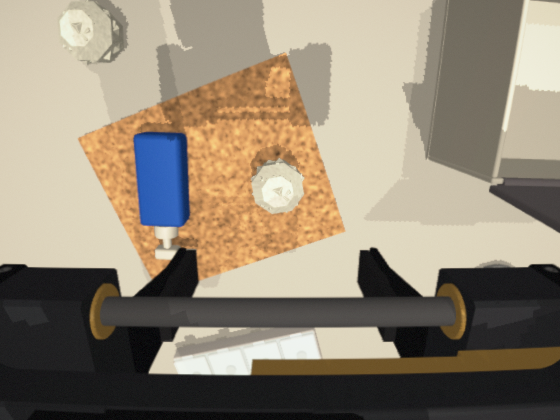

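The wrist view shows the ball at (277,186), within 3 mm of the prediction, and the bottle at (162,180). I'll descend on the ball.

Request:
carry_out([
  [0,0,0,0.2,0.1,-4,1],
  [0,0,0,0.2,0.1,-8,1],
  [0,0,0,0.2,0.1,-12,1],
  [0,0,0,0.2,0.1,-15,1],
  [0,0,0,0.2,0.1,-17,1],
  [0,0,0,0.2,0.1,-18.5,1],
  [0,0,0,0.2,0.1,-18.5,1],
  [0,0,0,0.2,0.1,-18.5,0.2],
  [0,0,0,0.2,0.1,-18.5,0.2],
  [0,0,0,0.2,0.1,-18.5,0.2],
  [0,0,0,0.2,0.1,-18.5,0.2],
  [0,0,0,0.2,0.1,-18.5,0.2],
], squeeze=12)

```text
time: 3.75
position: [0.5294, -0.1036, 0.0481]
tool_rot: [0.432, 3.111, 0.001]
ft_force: [0.3, 0.2, 0.7]
grip_width: 0.633
grip_force: 0.0
```

Request:
carry_out([
  [0,0,0,0,0,0,0.2],
  [0,0,0,0,0,0,0.2],
  [0,0,0,0,0,0,0.2],
])

```text
time: 4.05
position: [0.5293, -0.1036, 0.0479]
tool_rot: [0.432, 3.111, 0.001]
ft_force: [-0.3, -0.2, 3.1]
grip_width: 0.582
grip_force: 10.2
```

The last call fell short, so the commanded pose was only partly reached and the grip is too high. I'll reopen, go lower and regrip.

Request:
carry_out([
  [0,0,0,0,0,0,1],
  [0,0,0,0,0,0,1],
  [0,0,0,0,0,0,1],
  [0,0,0,0,0,0,1],
  [0,0,0,0,0,-1.5,1],
  [0,0,0,0,0,-3.2,1],
  [0,0,0,0,0,-3.2,1],
  [0,0,0,0,0,-3.2,0.3],
  [0,0,0,0,0,-3.2,0.3],
  [0,0,0,0,0,-3.2,0.3],
  [0,0,0,0,0,-3.2,0.3],
  [0,0,0,0,0,-3.2,0.3],
])

```text
time: 5.25
position: [0.5294, -0.1035, 0.016]
tool_rot: [0.432, 3.111, 0.001]
ft_force: [-0.1, -0.7, 0.8]
grip_width: 0.644
grip_force: 12.0
```

Request:
carry_out([
  [0,0,0,0,0,0,0.3],
  [0,0,0,0,0,0,0.3],
  [0,0,0,0,0,0,0.3],
  [0,0,0,0,0,0,0.3],
])

```text
time: 5.65
position: [0.5294, -0.1035, 0.016]
tool_rot: [0.432, 3.111, 0.001]
ft_force: [-0.5, 0.8, 3.4]
grip_width: 0.651
grip_force: 12.0
```

Request:
carry_out([
  [0,0,0,0,0,5,0.3],
  [0,0,0,0,0,10,0.3],
  [0,0,0,0,0,15,0.3],
  [0,0,0,-3,2,19,0.3],
  [0,0,0,-6,6,22,0.3],
  [0,0,0,-8,10,22,0.3],
  [0,0,0,-8,10,22,0.3],
  [0,0,0,-6.8,14.5,22,0.3],
  [0,0,0,-5.5,19,22,0.3],
  [0,0,0,-4.5,23,22,0.3],
  [0,0,0,-3.3,28,22,0.3],
  [0,0,0,-2.2,33,22,0.3],
])

```text
time: 6.85
position: [0.507, 0.2249, 0.2347]
tool_rot: [-0.434, -3.111, 0.001]
ft_force: [1.0, -0.0, 0.1]
grip_width: 0.648
grip_force: 12.0
```

```bash
python3 - <<'E'
from h import *
s=ctrl.get_state();print(s["position"],s["grip_width"],s["grip_force"]);d=snap("top","t2")
a=cv2.resize(d["pixels"][130:330,130:390],None,fx=2.5,fy=2.5);cv2.imwrite("pics/t2c.png",a[:,:,::-1])
E
```

```text
[0.50696865 0.2248607  0.2346929 ] 0.6483892542677121 11.998984846577514
```

View pics/t2c.png

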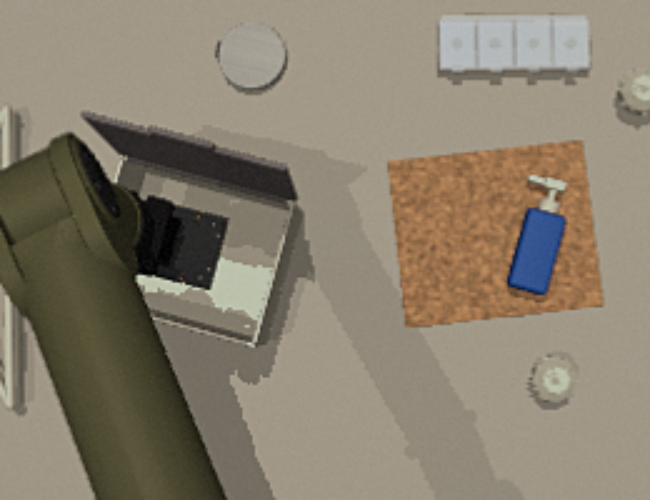

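The ball is held over the bin with the gripper clear of the lid. I'll lower it and release.

Request:
carry_out([
  [0,0,0,0,2,0,0.3],
  [0,0,0,-0.3,2.1,-4,0.3],
  [0,0,0,-0.3,2.1,-8,0.3],
  [0,0,0,-0.3,2.1,-12,0.3],
  [0,0,0,-0.3,2.1,-15,0.3],
  [0,0,0,-0.3,2.1,-15.3,0.3],
  [0,0,0,-0.3,2.1,-15.3,0.3],
  [0,0,0,-0.3,2.1,-15.3,0.85],
  [0,0,0,-0.3,2.1,-15.3,0.85],
  [0,0,0,-0.3,2.1,-15.3,0.85],
  [0,0,0,-0.3,2.1,-15.3,0.85],
  [0,0,0,-0.3,2.1,-15.3,0.85],
])

```text
time: 8.1
position: [0.5037, 0.2451, 0.0831]
tool_rot: [0.432, 3.111, 0.001]
ft_force: [-0.2, 0.5, 0.2]
grip_width: 0.841
grip_force: 0.0
```

Request:
carry_out([
  [0,0,0,0,0,5,0.85],
  [0,0,0,0,0,10,0.85],
  [0,0,0,0,0,15,0.85],
  [0,0,0,-1.4,-5,15,0.9],
  [0,0,0,-2.8,-10,15,1],
  [0,0,0,-4.2,-15,15,1],
  [0,0,0,-5.5,-20,15,1],
  [0,0,0,-6,-25,15,1],
  [0,0,0,-6,-30,15,1],
  [0,0,0,-4,-34.5,15,1],
  [0,0,0,-3,-39,15,1],
  [0,0,0,-2.5,-43,15,1],
])

```text
time: 9.3
position: [0.4788, -0.1877, 0.2332]
tool_rot: [0.433, 3.11, -0.0]
ft_force: [0.5, 1.0, 0.1]
grip_width: 0.999
grip_force: 0.0
```

```bash
python3 - <<'E'
from h import *
s=ctrl.get_state();print(s["time"],s["position"],s["tool_rot"],s["joint_positions"])
d=snap("top","t3");a=cv2.resize(d["pixels"][130:330,130:390],None,fx=2.5,fy=2.5);cv2.imwrite("pics/t3c.png",a[:,:,::-1])
w=snap("wrist","w3");m=cv2.inRange(cv2.cvtColor(w["pixels"],cv2.COLOR_RGB2HSV),(105,150,50),(125,255,255))
c=max(cv2.findContours(m,0,2)[0],key=cv2.contourArea)
print(cv2.boundingRect(c),cv2.minAreaRect(np.array([onz(w,p[0],.035)[:2] for p in c],np.float32)))
E
```

```text
9.3 [ 0.4788229  -0.18772694  0.23323141] [ 4.32573156e-01  3.10961266e+00 -1.26687246e-05] [-0.50136717  0.00529866  0.83636226  1.79412438 -0.00443875  1.34192027
  1.63034057]
(233, 151, 46, 92) ((0.48852771520614624, -0.22560471296310425), (0.04977228865027428, 0.10554510354995728), 72.06158447265625)
```

View pics/t3c.png

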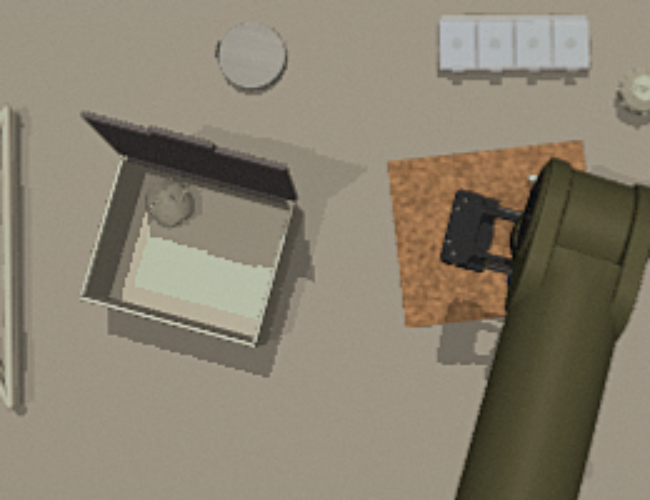

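The ball is in the bin's back-left corner, at crop (170,203). The dispenser is at about (0.488, -0.227).

Request:
carry_out([
  [0,0,-2,0.9,-3.8,0,1],
  [0,0,-2,0.9,-3.8,-5,1],
  [0,0,-2,0.9,-3.8,-9,1],
  [0,0,-2,0.9,-3.8,-13,1],
  [0,0,-2,0.9,-3.8,-15,1],
  [0,0,-2,0.9,-3.8,-15,1],
  [0,0,-2,0.9,-3.8,-15,1],
  [0,0,-2,0.9,-3.8,-15,1],
])

```text
time: 10.2
position: [0.4888, -0.2233, 0.0843]
tool_rot: [0.485, 3.101, 0.0]
ft_force: [-0.6, 0.2, -0.1]
grip_width: 1.001
grip_force: 0.0
```

Request:
carry_out([
  [0,0,0,-0.1,-0.4,-3,1],
  [0,0,0,-0.1,-0.4,-6,1],
  [0,0,0,-0.1,-0.4,-7.5,1],
  [0,0,0,-0.1,-0.4,-7.5,1],
  [0,0,0,-0.1,-0.4,-7.5,0.2],
  [0,0,0,-0.1,-0.4,-7.5,0.2],
  [0,0,0,-0.1,-0.4,-7.5,0.2],
  [0,0,0,-0.1,-0.4,-7.5,0.2],
  [0,0,0,-0.1,-0.4,-7.5,0.2],
  [0,0,0,-0.1,-0.4,-7.5,0.2],
  [0,0,0,-0.1,-0.4,-7.5,0.2],
  [0,0,0,-0.1,-0.4,-7.5,0.2],
])

```text
time: 11.4
position: [0.4867, -0.2271, 0.0079]
tool_rot: [0.486, 3.103, 0.001]
ft_force: [-0.6, 1.7, 4.7]
grip_width: 0.596
grip_force: 12.0
```

Request:
carry_out([
  [0,0,0,0,0,3,0.2],
  [0,0,0,0,0,8,0.2],
  [0,0,0,0,0,13,0.2],
  [0,0,0,0,0,18,0.2],
  [0,0,0,0,0,22,0.2],
  [0,0,0,0,0,22,0.2],
])

```text
time: 12.0
position: [0.4894, -0.2288, 0.233]
tool_rot: [0.485, 3.094, 0.0]
ft_force: [1.1, 0.6, -0.5]
grip_width: 0.597
grip_force: 12.0
```

Request:
carry_out([
  [0,0,0,-1,2,5,0.2],
  [0,0,0,-2,5,9,0.2],
  [0,0,0,-3,8,13,0.2],
  [0,0,2,-4,11,15,0.2],
  [0,0,2,-5,15.5,15,0.2],
  [0,0,2,-5,20,15,0.2],
  [0,0,2,-5,24.5,15,0.2],
  [0,0,2,-4.5,29,15,0.2],
  [0,0,2,-4,33.5,15,0.2],
  [0,0,2,-3,38,15,0.2],
  [0,0,2,-2.6,40,15,0.2],
  [0,0,2,-2.6,40,15,0.2],
])

```text
time: 13.2
position: [0.4598, 0.1763, 0.3752]
tool_rot: [-0.423, -3.11, 0.004]
ft_force: [0.2, -0.9, -1.7]
grip_width: 0.595
grip_force: 12.0
```

Request:
carry_out([
  [0,0,0,0,0,0,0.2],
])

```text
time: 13.3
position: [0.4605, 0.1719, 0.3765]
tool_rot: [-0.433, -3.11, 0.004]
ft_force: [-1.2, -0.7, -0.4]
grip_width: 0.596
grip_force: 12.0
```

Request:
carry_out([
  [0,0,0,0.3,0,-4,0.2],
  [0,0,0,0.3,0,-8,0.2],
  [0,0,0,0.3,0,-12,0.2],
  [0,0,0,0.3,0,-16,0.2],
  [0,0,0,0.3,0,-19,0.2],
  [0,0,0,0.3,0,-20,0.2],
  [0,0,0,0.3,0,-20,0.2],
])

```text
time: 14.0
position: [0.463, 0.1711, 0.1768]
tool_rot: [-0.435, -3.11, 0.002]
ft_force: [0.6, -0.5, -0.0]
grip_width: 0.594
grip_force: 12.0
```

```bash
python3 - <<'E'
from h import *
s=ctrl.get_state();print(s["position"],s["ft_force"])
d=snap("top","t4");a=cv2.resize(d["pixels"][150:290,140:290],None,fx=4,fy=4);cv2.imwrite("pics/t4c.png",a[:,:,::-1])
d=snap("scene","s4");b=cv2.resize(d["pixels"][110:260,280:430],None,fx=4,fy=4)[:560,:];cv2.imwrite("pics/st4.png",cv2.resize(np.hstack([a,b[:560]]),(800,373))[:,:,::-1])
E
```

```text
[0.46295735 0.17110941 0.17684411] [ 0.60482838 -0.46088476 -0.02354709]
```

View pics/st4.png

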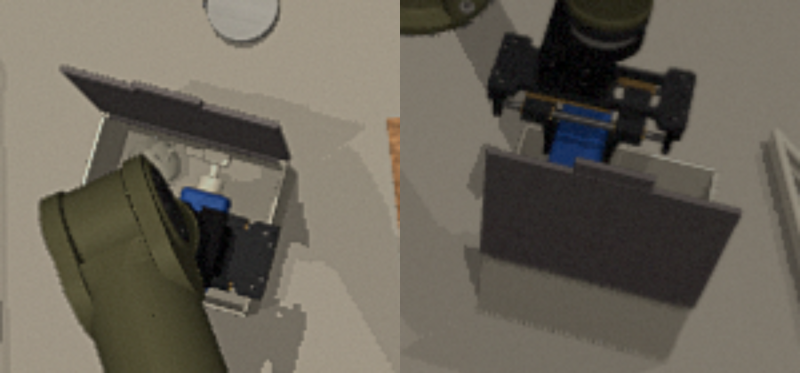

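The bottle is within the walls, with its pump just short of the lid. I'll shift slightly away from the ball, lower it and release.

Request:
carry_out([
  [0,0,0,-0.3,-0.8,-3,0.2],
  [0,0,0,-0.3,-0.8,-6,0.2],
  [0,0,0,-0.3,-0.8,-9,0.2],
  [0,0,0,-0.3,-0.8,-9.5,0.2],
  [0,0,0,-0.3,-0.8,-9.5,0.2],
  [0,0,0,-0.3,-0.8,-9.5,0.75],
  [0,0,0,-0.3,-0.8,-9.5,0.75],
  [0,0,0,-0.3,-0.8,-9.5,0.75],
  [0,0,0,-0.3,-0.8,-9.5,0.75],
  [0,0,0,-0.3,-0.8,-9.5,0.75],
])

```text
time: 15.1
position: [0.4607, 0.165, 0.083]
tool_rot: [0.432, 3.111, 0.001]
ft_force: [0.2, -0.8, -0.4]
grip_width: 0.748
grip_force: 0.0
```

Request:
carry_out([
  [0,0,0,0,0,4,0.75],
  [0,0,0,0,0,9,0.75],
  [0,0,0,0,0,14,0.75],
  [0,0,0,0,0,19,0.75],
  [0,0,0,0,0,24,0.5],
  [0,0,0,0,0,29,0.2],
  [0,0,0,-1,-5,31,0],
  [0,0,0,-1,-10,31,0],
  [0,0,0,-1,-15,31,0],
  [0,0,0,-1,-20,31,0],
  [0,0,0,-1,-25,31,0],
  [0,0,0,-1,-25,31,0],
])

```text
time: 16.3
position: [0.4494, -0.0931, 0.3933]
tool_rot: [0.451, 3.107, -0.001]
ft_force: [-0.5, -0.5, 0.4]
grip_width: 0.105
grip_force: 0.0
```

```bash
python3 - <<'E'
from h import *
s=ctrl.get_state();print(s["time"],s["position"],s["tool_rot"],s["joint_positions"])
d=snap("top","t5");a=cv2.resize(d["pixels"][150:290,140:290],None,fx=4,fy=4)
d2=snap("scene","s5");b=cv2.resize(d2["pixels"][130:270,280:430],None,fx=4,fy=4);cv2.imwrite("pics/st5.png",cv2.resize(np.hstack([a,b]),(800,373))[:,:,::-1])
E
```

```text
16.3 [ 0.44939676 -0.0930828   0.39334235] [ 4.50658585e-01  3.10725024e+00 -5.73873506e-04] [-0.63077666 -0.18667984  0.66270755  1.61233714  0.11564733  1.67458906
  1.31842375]
```

View pics/st5.png

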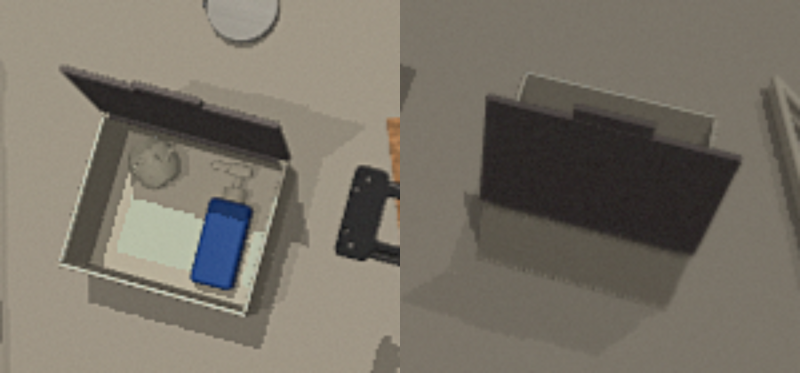

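Both are in the box: the ball at crop (155,163), the bottle at (222,243). The lid is still upright. Next I'll work out a path that pushes the lid's outer face down with the shut fingers.

```bash
python3 - <<'E'
from h import *
w=ctrl.get_image("wrist");print(np.round(w["T_tool_cam"],3).tolist())
s=ctrl.get_state();p=s["position"];print(s["time"],p)
ex=np.array([.962,-.274]);C=np.array([.495,.199])
for f in list(np.arange(1.9,0,-.1))+[.05,0]:
    x=.09-.165*np.cos(f)+.007*np.sin(f)+.01;z=.1305+.165*np.sin(f)+.007*np.cos(f)
    q=C+ex*x;print(round(f,2),np.round(np.r_[q,z]*100,1))
E
```

```text
[[-0.001, -0.953, -0.302, 0.083], [1.0, -0.001, 0.0, 0.001], [-0.0, -0.302, 0.953, -0.162], [0.0, 0.0, 0.0, 1.0]]
16.45 [ 0.45038856 -0.08471352  0.39261007]
1.9 [64.9 15.5 28.4]
1.8 [63.4 15.9 29. ]
1.7 [61.8 16.4 29.3]
1.6 [60.3 16.8 29.5]
1.5 [58.7 17.3 29.6]
1.4 [57.1 17.7 29.4]
1.3 [55.5 18.2 29.1]
1.2 [54.  18.6 28.7]
1.1 [52.5 19.  28.1]
1.0 [51.1 19.4 27.3]
0.9 [49.8 19.8 26.4]
0.8 [48.5 20.2 25.4]
0.7 [47.4 20.5 24.2]
0.6 [46.4 20.8 22.9]
0.5 [45.5 21.  21.6]
0.4 [44.8 21.2 20.1]
0.3 [44.2 21.4 18.6]
0.2 [43.7 21.6 17. ]
0.1 [43.4 21.6 15.4]
0.05 [43.3 21.7 14.6]
0 [43.2 21.7 13.8]
```

Request:
carry_out([
  [0,0,0,4,4,1,0],
  [0,0,0,8,8,1,0],
  [0,0,0,12,12,1,0],
  [0,0,0,16,16,1,0],
  [0,0,0,19.5,20,1,0],
  [0,0,0,21,24,1,0],
  [0,0,0,21,24.7,1,0],
  [0,0,0,21,24.7,1,0],
  [0,0,0,21,24.7,1,0],
])

```text
time: 17.35
position: [0.66, 0.1646, 0.4008]
tool_rot: [-0.425, -3.11, 0.002]
ft_force: [-0.2, -0.8, 0.3]
grip_width: 0.008
grip_force: 0.0
```

Request:
carry_out([
  [0,0,0,0,-1.2,-3,0],
  [0,0,0,0,-1.2,-6,0],
  [0,0,0,0,-1.2,-9,0],
  [0,0,0,0,-1.2,-11,0],
  [0,0,0,0,-1.2,-11,0],
  [0,0,0,0,-1.2,-11,0],
])

```text
time: 17.95
position: [0.6602, 0.1494, 0.2936]
tool_rot: [0.433, 3.111, 0.001]
ft_force: [0.3, 0.4, 0.8]
grip_width: 0.005
grip_force: 0.0
```

Request:
carry_out([
  [0,0,0,-1.3,0.5,-0.2,0],
  [0,0,0,-2.6,0.9,-0.3,0],
  [0,0,0,-4.2,1.4,0,0],
  [0,0,0,-5.7,1.8,0.2,0],
  [0,0,0,-7.3,2.3,0.3,0],
  [0,0,0,-8.9,2.7,0.1,0],
  [0,0,0,-10.5,3.2,-0.2,0],
  [0,0,0,-12,3.6,-0.6,0],
  [0,0,0,-13.5,4,-1.2,0],
  [0,0,0,-14.9,4.4,-2,0],
])

```text
time: 18.95
position: [0.5124, 0.1939, 0.2754]
tool_rot: [0.433, 3.107, 0.006]
ft_force: [1.3, -0.7, -0.6]
grip_width: 0.004
grip_force: 0.4
```

```bash
python3 - <<'E'
from h import *
s=ctrl.get_state();print(s["position"],s["ft_force"])
d=snap("scene","s6");b=cv2.resize(d["pixels"][90:270,260:440],None,fx=3,fy=3);cv2.imwrite("pics/s6c.png",b[:,:,::-1])
E
```

```text
[0.51241447 0.19390825 0.27541678] [ 1.32405459 -0.69093149 -0.56244005]
```

View pics/s6c.png

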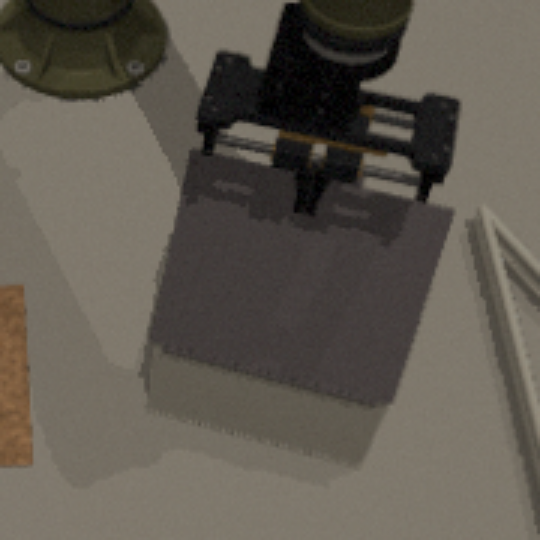

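The fingertips are pushing the lid down as planned, and it's at about 1 rad. I'll continue along the arc.

Request:
carry_out([
  [0,0,0,-1.3,0.4,-0.9,0],
  [0,0,0,-2.6,0.8,-1.9,0],
  [0,0,0,-3.7,1.1,-3.1,0],
  [0,0,0,-4.7,1.4,-4.4,0],
  [0,0,0,-5.6,1.6,-5.7,0],
  [0,0,0,-6.3,1.8,-7.2,0],
  [0,0,0,-6.9,2,-8.7,0],
  [0,0,0,-7.4,2.2,-10.3,0],
  [0,0,0,-7.7,2.2,-11.9,0],
  [0,0,0,-7.8,2.3,-12.4,0],
  [0,0,0,-7.8,2.3,-12.4,0],
])

```text
time: 20.1
position: [0.4341, 0.2168, 0.1493]
tool_rot: [0.433, 3.111, 0.001]
ft_force: [0.4, -0.7, 0.0]
grip_width: 0.003
grip_force: 0.0
```

Request:
carry_out([
  [0,0,0,0,0,-0.5,0],
  [0,0,0,0,0,-1.0,0],
  [0,0,0,0,0,-1.2,0],
  [0,0,0,0,0,-1.2,0],
  [0,0,0,0,0,-1.2,0],
])

```text
time: 20.6
position: [0.4341, 0.2171, 0.1379]
tool_rot: [0.432, 3.111, 0.002]
ft_force: [-1.7, -1.3, 6.9]
grip_width: 0.004
grip_force: 3.4
```

Request:
carry_out([
  [0,0,0,0,0,-0.1,0],
  [0,0,0,0,0,-0.2,0],
  [0,0,0,0,0,-0.2,0],
])

```text
time: 20.9
position: [0.4342, 0.2171, 0.1376]
tool_rot: [0.432, 3.111, 0.003]
ft_force: [-5.1, -3.5, 19.0]
grip_width: 0.005
grip_force: 9.4
```

Request:
carry_out([
  [0,0,0,0,0,1,0],
  [0,0,0,0,0,4,0],
  [0,0,0,0,0,9,0],
  [0,0,0,0,0,14,0],
  [0,0,0,0,5,15,0],
  [0,0,0,0,10,15,0],
  [0,0,0,-3,15,15,0],
  [0,0,0,-6,20,15,0],
  [0,0,0,-8,25,15,0],
  [0,0,0,-10,25,15,0],
  [0,0,0,-10,25,15,0],
])

```text
time: 22.0
position: [0.3273, 0.4716, 0.2837]
tool_rot: [-0.415, -3.111, 0.0]
ft_force: [-1.2, 0.5, -0.4]
grip_width: 0.005
grip_force: 0.0
```

```bash
python3 - <<'E'
from h import *
s=ctrl.get_state();print(s["time"],s["position"],s["ft_force"])
d=snap("top","t7");a=cv2.resize(d["pixels"][150:290,140:290],None,fx=4,fy=4)
d2=snap("scene","s7");b=cv2.resize(d2["pixels"][130:270,280:430],None,fx=4,fy=4);cv2.imwrite("pics/st7.png",cv2.resize(np.hstack([a,b]),(800,373))[:,:,::-1])
E
```

```text
22.0 [0.3273459  0.47156577 0.28369903] [-1.19714234  0.5215275  -0.3717489 ]
```

View pics/st7.png

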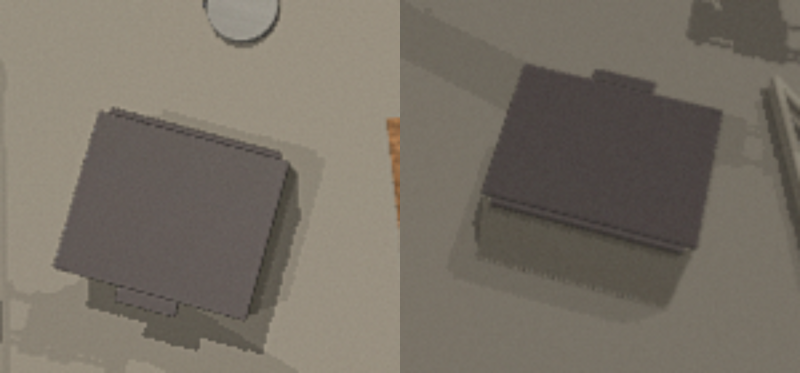

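The lid lies flat and shut, it stopped hard at 19 N with the fingertips at 137.6 mm, and the arm is clear. I'll hand it in.

```bash
python3 -c "
from bench import ctrl
print(ctrl.close_job())"
```

```text
the job is handed in; nothing more can be done
None
```

The paper ball and the pump dispenser are in the waste box and the lid was lowered gently until fully shut; the job was handed in at about 22 s, and the hand-in returned no verdict.

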